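# Shut down the heel-block station and clear its finished blocks

### The job

The batch is finished, so shut down the spindle station first: slide the speed control to the green idle mark, then turn the pulley by its rim until its black mark faces the red pointer. Then slide the vise's jaw fully open by its red grip, lift the finished heel block out and stand it on its foot in the plywood tray, and push the empty vise's jaw fully shut again. All other finished heel blocks lying about the bench must also end up standing on their feet in the tray, none on top of another; do not knock over the white jar.

Things in the scene. Friction and masses are not known exactly. Their poses are not given: they have to be found in the camera images.
- speed_base: aluminium speed-control housing, 70 (own x) x 190 (own y) x 22 mm, fixed to the bench; origin: centre of its underside. Its track runs along own y.
- speed (a joint): travel of the speed grip along own +y of speed_base, m: 0 to 0.12; grip centre stands at own y = -0.06 + value. The green idle mark is at value 0.030. Friction 1.5 N; stays where it is left.
- speed_grip (a point): point in the black speed grip (34 across the track x 16 along the track x 38 mm high, from 24 to 62 mm above the bench; white line on top), 46 mm above the bench, on the grip's middle.
- speed_mark (a point): middle of the green idle mark: two 7 mm wide green stripes either side of the track.
- pulley_base: round blue spindle housing, radius 86 mm, 36 mm high, fixed to the bench; origin: centre of its underside, on the pulley's axis. The red pointer stands on it at own -x, 70 to 90 mm from the axis, top 48 mm above the bench.
- pulley (a joint): angle of the pulley about the upright axis, rad, positive anticlockwise from above; 0 = black mark at the red pointer; it starts anticlockwise of it, turns freely either way (limits -3 and 3), friction 0.06 N m, stays where left.
- pulley_mark (a point): black mark on the rim's top (a line also runs down the outside), 64.5 mm from the axis, 90 mm above the bench. The aluminium pulley is a dish: upright rim, outer radius 70 mm, 11 mm thick, from 50 to 90 mm above the bench; inside it a floor at 50 mm and a hub of radius 16 mm up to 76 mm. Pinch the rim radially from above.
- pulley_pointer (a point): red pointer, 80 mm from the axis, 48 mm above the bench.
- vise: blue drill vise fixed to the bench; origin on the bench; own x runs from the moving jaw to the fixed jaw. Bed 185 (x, from -0.105 to 0.080) x 100 (y) mm, its top 22 mm high; fixed jaw's face at own x = 0.050, its top 40 mm above the bench, 120 mm wide.
- jaw (a joint): travel of the moving jaw along own -x of the vise, m: 0 = fully shut (30 mm between the faces), 0.065 = fully open, against the stop. It starts near 0.021, closed on the block's foot; a 7 mm steel toe of the jaw then overhangs the foot (which lies along the jaws), so it cannot be lifted. Friction 4 N; stays where left.
- jaw_grip (a point): middle of the red upright grip of the moving jaw, 78 mm above the bench; moving jaw top 54 mm above the bench; grip 14 mm thick along the slide x 50 mm across, up to 93 mm above the bench (carriage top at 44 mm); it stands 45 mm outward of the jaw's face.
- vise_block: at the start in the vise, 22 mm above the bench, length along the jaws: a finished wooden heel block, inverted T in section: foot 50 (own x) x 80 (own y) x 16 mm high, on it a centred upright 30 (x) x 80 (y) mm that rises to 66 mm; two dark drill holes in the top; 140 g nominal. Origin: centre of its underside, z up. Grip the upright across its 30 mm (along own x), above the foot.
- block_b: may be absent: a finished wooden heel block, inverted T in section: foot 50 (own x) x 80 (own y) x 16 mm high, on it a centred upright 30 (x) x 80 (y) mm that rises to 66 mm; two dark drill holes in the top; 140 g nominal. Origin: centre of its underside, z up. Grip the upright across its 30 mm (along own x), above the foot.
- block_c: may be absent: a finished wooden heel block, inverted T in section: foot 50 (own x) x 80 (own y) x 16 mm high, on it a centred upright 30 (x) x 80 (y) mm that rises to 66 mm; two dark drill holes in the top; 140 g nominal. Origin: centre of its underside, z up. Grip the upright across its 30 mm (along own x), above the foot.
- block_d: may be absent: a finished wooden heel block, inverted T in section: foot 50 (own x) x 80 (own y) x 16 mm high, on it a centred upright 30 (x) x 80 (y) mm that rises to 66 mm; two dark drill holes in the top; 140 g nominal. Origin: centre of its underside, z up. Grip the upright across its 30 mm (along own x), above the foot.
- tray: plywood tray, 250 x 250 mm outside, walls 6 mm thick and 30 mm high, floor 6 mm thick; fixed to the bench; origin: centre of its underside.
- jar: white ceramic jar, 76 mm in diameter, 90 mm high, standing loose among the things; origin: centre of its underside.

How it is judged:
By the outcome, as a careful person would: the job done as asked, in the order asked, and still so for the second after the job is handed in, with the robot touching nothing.
Of block_b, block_c, block_d only 2 to 3 are there at a start; the rules pass over those that are not, and their reading is None.
At some moment in a run one of block_b, block_c, block_d may be knocked a few centimetres aside while the robot is not near it.
Once in a run the grip may slacken for a moment while it holds something.
It also fails if it takes over 208 s, if anything falls off the work surface, if the arm or the gripper's body presses on something with over 40 N, if the wrist force passes 120 N, or if a joint passes its speed limit or range.

### The arm

A 6-joint arm with a two-finger parallel gripper is mounted at the origin on the work surface. World frame = base frame: x ahead of the robot, y to its left, z up, the work surface at z = 0. Lengths are in m, angles in rad, forces in N, time in s.
With the tool pointing down it reaches from about 0.35 to 0.775 m from the base axis. Payload 7.3 kg.
Tool frame: the origin (TCP) lies on the mounting face of the last link; the fingertips stand 178 mm ahead of it and the grasp point (between the pads) lies 159 mm ahead of it (robot.grip_depth is the distance from the TCP to the grasp point, in m); z points along the fingers, y is the line along which they close (so a half turn about z gives the same grasp; the last joint's range is limited). The gripper opens to 92 mm and grips with 3 to 60 N. Pads are 19 mm wide; open, the fingers measure 130 mm over their backs; the gripper's body (75 mm by 190 mm) begins 47 mm behind the grasp point.
Start: joints at [1.049, 0.342, 1.524, -0, 1.275, -0.146], TCP at [0.193, 0.488, 0.405] pointing down, gripper open.
Joint ranges: [-2.53, 2.53], [-0.77, 2.02], [0.04, 2.7], [-1, 4.14], [0.28, 2.66], [-3.11, 3.11]. Speed limits (rad/s): [2.57, 2.57, 3.14, 3.14, 3.14, 3.14].

### API

Orientations are given as [roll, pitch, yaw] about the fixed x, y, z axes, in that order (R = Rz(yaw) Ry(pitch) Rx(roll)).
In Python, from cell import observe, cams, robot, models gives the robot as it stands.
- The arm moves only by the shell command python3 -m jog 'ROWS' [FORCE]. ROWS is JSON, a list of rows, each a list of 3 entries, a list of its own where there are three numbers: the shift along the tool's x, y, z each as a share of 0.4 m, from -1 to 1, then the turn about the tool's z as a share of pi rad, from -1 to 1, then the closure, from 0 (fully open) to 1 (shut). In form: [[[x, y, z], turn, jaw], ...]. A call has 1 to 12 rows; each row is the pose to reach, as a shift and turn from the pose commanded when the call began, along the tool's axes at that moment, turning the shorter way round; what a row does not reach only later rows make up. A row lasts 1/8 s, in which the tool goes at most 62.5 mm and 10.7 degrees, less where a joint would pass 70% of its speed; a pose out of reach is approached as far as the arm can. A call with a number of a shift or a turn outside -1 to 1 is refused whole. A call with a gripper value outside its range is refused whole. The fingers move at their own pace and stop on an object; FORCE is the grip in N (left out, the last holds). Time passes only in rows, so rows that repeat a pose let the fingers close. It gives the time, the measured TCP pose, the force, the opening and the grip force at its end, in the units of the state.
- observe(): the state, without advancing time (a new reading comes with each control period).
- cams.read_camera(name): name is "scene" or "top"; returns the picture (400x640x3 uint8, red, green, blue); there is no depth.
- cams.camera_model(name): a dict with "camera_matrix" (3x3 intrinsics, pixels), "k1" (the pictures are not rectified: a ray, as slopes to the right and down, at radius r is drawn at 1 + k1 r^2 times it, then the intrinsics apply), "pose" (4x4, takes a point from camera to world coordinates). Camera axes: x right, y down, z forward; pixel columns grow to the right and rows downward; lengths in m; the calibration is good to about 2 mm. A picture is of the moment at which its call begins. camera_model takes no time and is no camera call.
- robot.hand_in(): hands the job in; it is judged then, once.
Trained networks look in the newest picture that a camera, given by its name, has taken for a name from the list of things; names that differ only in an ending like _2 or _b are one class to them, and where a whole thing is asked for, a point or a joint stands for the part that bears it (a point fixed in the world has none). Each returns a list of dicts, best first, with "confidence" (0 to 1); they miss things now and then, are a little off and sometimes report something else, mostly with a low value. They report only what shows in the picture. A call takes as long as a camera call.
- models.find_in(target, camera): "position" ([x, y, z] in m, in world coordinates, good to about 4 mm: the middle of the surface that is visible of it).
- models.pinpoint(target, camera): "position" ([x, y, z] in m, in world coordinates, good to about 4 mm: a listed point, or the origin of a listed thing).
The state is a dict: "time": time; "qpos": joint angles; "qvel": joint speeds; "joint_efforts": joint torques, N m; "tool_pos": TCP position; "tool_rot": TCP orientation; "contact_force": force on the tool from outside, world axes, zero at the start; "torque": the same for the moment, N m; "opening": finger opening in m; "grip_force": force on a finger pad.
Only numpy, scipy, OpenCV 4.12 (cv2) and the standard library are available. Lean on these libraries where they do the work, as an engineer would, in place of code of your own. Each camera call takes 0.05 s, during which the arm holds its last target. There are 200 camera calls.

## Working session

There is one attempt and no reset: what is moved stays moved. The work goes in short steps, Python scripts to look and compute and a shell command to move; the robot and the scene stay as the last step left them, time stands still between calls to the robot, and variables do not carry over. Pictures are saved under pics/ and viewed, at most 14 in all, crops included, and the job is handed in when it is done.

```bash
ls; mkdir -p pics; python3 - <<'E'
from cell import observe,cams,robot,models
import cv2
s=observe();print(s['time'],s['tool_pos'],s['tool_rot'],s['opening'])
for c in ('scene','top'):
    im=cams.read_camera(c);cv2.imwrite(f'pics/{c}0.png',im[:,:,::-1])
    m=cams.camera_model(c);print(c,m)
    for t in ['speed_base','speed_grip','speed_mark','pulley_base','pulley_mark','pulley_pointer','vise','jaw_grip','vise_block','tray','jar']:
        for r in models.pinpoint(t,c)[:5]: print(t,[round(float(x),3) for x in r['position']],round(float(r['confidence']),2), {k:v for k,v in r.items() if k not in('position','confidence')})
E
```

```text
pics
0.0 [0.19259719 0.48827339 0.40403993] [-3.14013921e+00 -2.29395942e-04  2.76580056e+00] 0.09186527039801039
scene {'camera_matrix': array([[464.31346935,   0.        , 321.4935678 ],
       [  0.        , 464.31346935, 203.15591673],
       [  0.        ,   0.        ,   1.        ]]), 'k1': -0.09873147268233434, 'pose': array([[ 0.87606464,  0.39159031, -0.28136769,  0.86033907],
       [ 0.48194826, -0.69247676,  0.5368443 , -0.64256935],
       [ 0.01538244, -0.60591498, -0.79538067,  1.05029107],
       [ 0.        ,  0.        ,  0.        ,  1.        ]])}
speed_base [0.41, 0.332, 0.001] 0.63 {}
speed_base [0.567, 0.034, 0.079] 0.21 {}
speed_grip [0.412, 0.345, 0.048] 0.66 {}
speed_mark [0.419, 0.306, 0.027] 0.92 {}
pulley_base [0.616, 0.278, 0.002] 0.88 {}
pulley_base [0.565, 0.03, 0.079] 0.57 {}
pulley_mark [0.559, 0.243, 0.088] 0.94 {}
pulley_mark [0.457, -0.334, -0.005] 0.53 {}
pulley_pointer [0.538, 0.298, 0.048] 0.9 {}
vise [0.611, 0.031, -0.002] 0.9 {}
jaw_grip [0.563, 0.034, 0.077] 0.67 {}
vise_block [0.634, 0.032, 0.021] 0.78 {}
vise_block [0.438, 0.07, -0.003] 0
[... 651 characters left out ...]
ed_base [0.442, 0.065, -0.001] 0.59 {}
speed_base [0.41, 0.345, 0.046] 0.18 {}
speed_grip [0.407, 0.344, 0.045] 0.51 {}
speed_mark [0.412, 0.305, 0.023] 0.72 {}
speed_mark [0.539, 0.298, 0.048] 0.2 {}
pulley_base [0.614, 0.275, -0.001] 0.84 {}
pulley_base [0.539, 0.298, 0.05] 0.64 {}
pulley_mark [0.565, 0.242, 0.091] 0.57 {}
pulley_pointer [0.54, 0.297, 0.047] 0.88 {}
pulley_pointer [0.411, 0.335, 0.003] 0.24 {}
vise [0.561, 0.033, 0.08] 0.6 {}
vise [0.609, 0.029, -0.001] 0.58 {}
vise [0.615, 0.275, 0.001] 0.29 {}
jaw_grip [0.563, 0.035, 0.08] 0.6 {}
vise_block [0.631, 0.032, 0.025] 0.56 {}
tray [0.456, -0.336, -0.002] 0.82 {}
tray [0.413, 0.332, 0.002] 0.4 {}
jar [0.527, 0.163, 0.0] 0.62 {}
```

View pics/scene0.png

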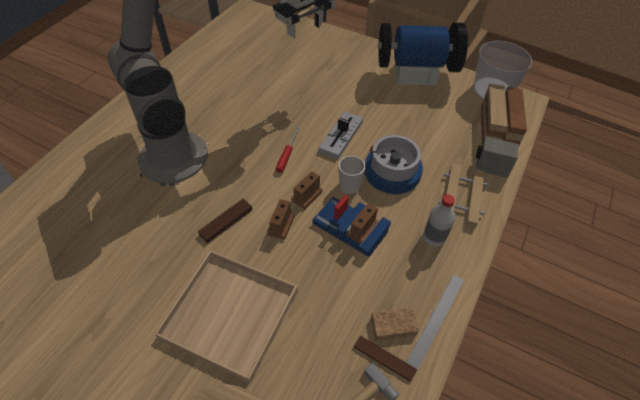

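View pics/top0.png

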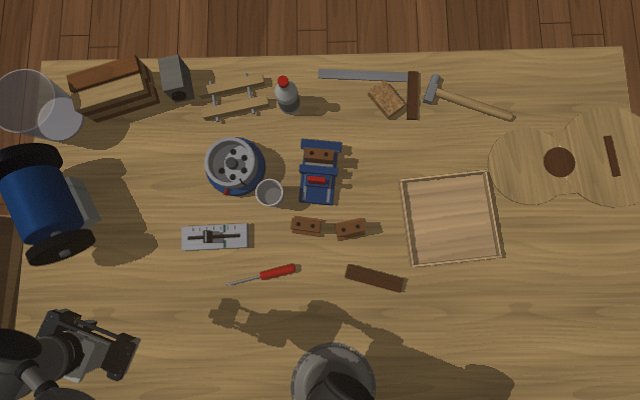

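```bash
python3 - <<'E'
from cell import cams,models
for c in ('scene','top'):
    cams.read_camera(c)
    for t in ['block_b','vise_block']:
      for f in (models.find_in,models.pinpoint):
        for r in f(t,c)[:7]: print(c,f.__name__,t,[round(float(x),3) for x in r['position']],round(float(r['confidence']),2))
E
```

```text
scene call block_b [0.439, -0.063, 0.052] 0.87
scene call block_b [0.448, 0.058, 0.043] 0.69
scene call block_b [0.583, 0.017, 0.054] 0.56
scene call block_b [0.429, -0.054, 0.002] 0.76
scene call block_b [0.436, 0.07, -0.001] 0.62
scene call vise_block [0.639, 0.016, 0.076] 0.67
scene call vise_block [0.59, 0.01, 0.037] 0.5
scene call vise_block [0.418, 0.304, 0.026] 0.73
scene call vise_block [0.633, 0.032, 0.021] 0.59
scene call vise_block [0.542, 0.297, 0.047] 0.24
top call block_b [0.435, 0.065, 0.064] 0.85
top call block_b [0.428, -0.057, 0.063] 0.62
top call block_b [0.438, 0.067, -0.001] 0.89
top call block_b [0.429, -0.056, -0.004] 0.65
top call block_b [0.563, 0.032, 0.078] 0.48
top call block_b [0.636, 0.033, 0.026] 0.19
top call vise_block [0.628, 0.032, 0.09] 0.92
top call vise_block [0.436, 0.064, 0.064] 0.31
top call vise_block [0.635, 0.034, 0.027] 0.65
top call vise_block [0.459, -0.337, -0.003] 0.46
```

The scene shows two loose heel blocks, at scene pixels (282,218) and (307,188), plus the vise with its block at (350,220). The pulley is at (395,160), the jar at (350,175), the speed slider at (342,133) and the tray at (228,315). The top view agrees: blocks at (307,226) and (350,229), vise at (319,170), tray at (452,220). The remaining objects are distractors. Next I'll rectify the top view to get the yaws.

```bash
cat > h.py <<'E'
import numpy as np,cv2
from cell import observe,cams,robot,models
def proj(c,P):
    m=cams.camera_model(c);T=np.linalg.inv(m['pose']);P=np.asarray(P,float)
    q=P@T[:3,:3].T+T[:3,3];s=q[...,:2]/q[...,2:];r2=(s**2).sum(-1,keepdims=True)
    s=s*(1+m['k1']*r2);K=m['camera_matrix'];return s*[K[0,0],K[1,1]]+K[:2,2]
def ortho(c,z,x0,x1,y0,y1,k):  # image up=+x, left=+y ; k px/m
    im=cams.read_camera(c)[:,:,::-1].copy()
    H=int((x1-x0)*k);W=int((y1-y0)*k)
    v,u=np.mgrid[0:H,0:W];P=np.stack([x1-v/k,y1-u/k,np.full(u.shape,z)],-1)
    p=proj(c,P).astype(np.float32)
    o=cv2.remap(im,p[...,0],p[...,1],cv2.INTER_CUBIC)
    for i in np.arange(np.ceil(x0*20)/20,x1,.05):cv2.putText(o,f'{i:.2f}',(0,int((x1-i)*k)),0,.35,(0,255,255));cv2.line(o,(0,int((x1-i)*k)),(W,int((x1-i)*k)),(0,255,255),1) if 0 else None
    return o
def togrip(x,y,z,yaw=None):
    """shift of grasp point to (x,y,z) in tool axes share of .4, and turn share making tool-y closing line along world angle yaw (mod pi)"""
    from scipy.spatial.transform import Rotation as R
    s=observe();Rm=R.from_euler('xyz',s['tool_rot']).as_matrix()
    g=s['tool_pos']+Rm[:,2]*robot.grip_depth
    d=Rm.T@(np.array([x,y,z])-g)/.4
    t=0
    if yaw is not None:
        a=np.arctan2(Rm[1,1],Rm[0,1]);dw=(yaw-a+np.pi/2)%np.pi-np.pi/2
        t=-dw/np.pi   # tool z down
    print('grip at',g.round(4),'shift',d.round(4),'turn',round(t,4),'q6',s['qpos'][5].round(3),'t',s['time'],'F',np.round(s['contact_force'],1))
def pp(t,c,n=4,f='pinpoint'):
    for r in getattr(models,f)(t,c)[:n]: print(c,t,np.round(r['position'],4),round(float(r['confidence']),2))
E
python3 - <<'E'
from h import *
a=ortho('top',.066,.38,.72,-.12,.40,1500);cv2.imwrite('pics/ort.png',a);print(a.shape)
a=ortho('scene',.066,.38,.72,-.12,.40,1500);cv2.imwrite('pics/ors.png',a)
E
```

```text
(509, 780, 3)
```

View pics/ort.png

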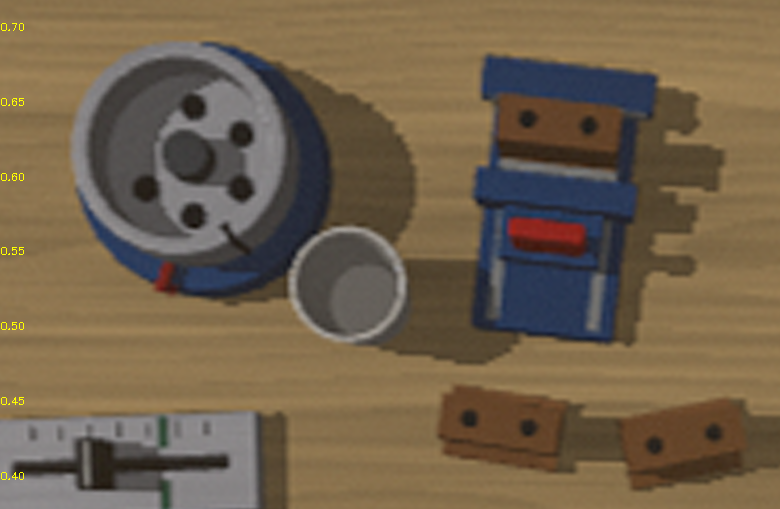

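View pics/ors.png

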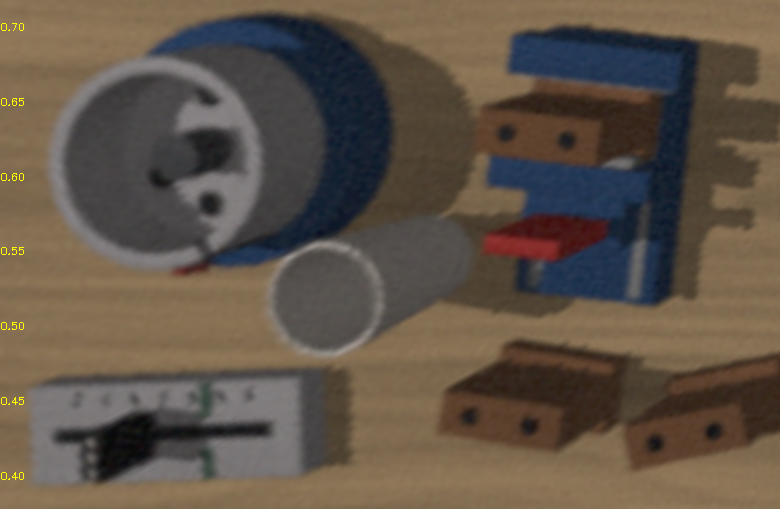

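Drill-hole and edge pixels in the rectified views give these values:

| Item | Position (x, y) | Yaw (rad) |
|---|---|---|
| Block B | (.438, .067) | ≈ −0.148 |
| Block C | (.428, −.056) | ≈ +0.21 |
| Vise | – | ≈ −0.11 |
| Speed base | – | ≈ +0.04 |

The pulley mark is about 48° anticlockwise of the pointer. Next I'll refine the green mark and work out the first move.

```bash
cat >> h.py <<'E'
def px2w(c,uv,z):
    from scipy.optimize import fsolve
    return fsolve(lambda a:proj(c,[a[0],a[1],z])-uv,[.5,0])
def col(c,lo,hi,z,roi,minA=3):  # HSV blobs near world roi (x,y,r)
    im=cams.read_camera(c);m=cv2.inRange(cv2.cvtColor(im,cv2.COLOR_RGB2HSV),lo,hi)
    n,_,st,ce=cv2.connectedComponentsWithStats(m)
    for i in range(1,n):
        if st[i,4]<minA: continue
        w=px2w(c,ce[i],z)
        if np.hypot(w[0]-roi[0],w[1]-roi[1])<roi[2]: print(c,'blob',st[i,4],ce[i].round(1),w.round(4))
E
python3 - <<'E'
from h import *
for c in('top','scene'):
    col(c,(45,60,30),(90,255,255),.0225,(.41,.31,.08))
    col(c,(0,140,70),(8,255,255),.048,(.54,.298,.04))
togrip(.41,.3445,.052,np.pi/2+.04)
for x in [(.457,-.3365)]:
    a=ortho('top',.03,.3,.6,-.5,-.18,1500);cv2.imwrite('pics/tray.png',a)
E
```

```text
top blob 7 [224. 228.] [0.435  0.3038]
top blob 7 [224. 244.] [0.3894 0.3027]
top blob 17 [225.2 191.1] [0.5382 0.2954]
grip at [0.1927 0.4884 0.2455] shift [-0.6374 -0.1353  0.4839] turn -0.1324 q6 -0.146 t 2.0 F [-0.2 -0.2  0. ]
```

View pics/tray.png

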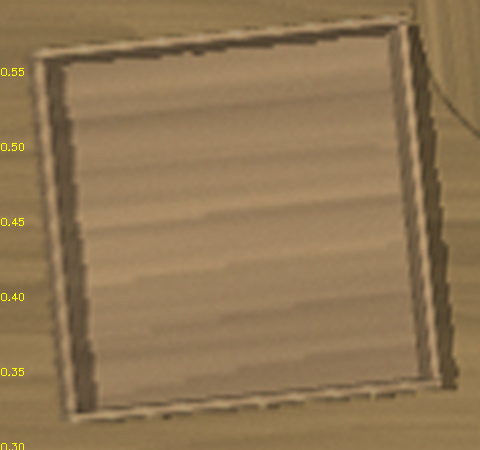

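The tray corners appear at (38,55), (410,17), (445,382) and (70,416), so its centre is ≈ (.456, −.338) with yaw ≈ +0.096. The green mark is at ≈ (.412, .304). I'll move to the speed grip.

```bash
python3 -m jog '[[[-0.637,-0.135,0.3],-0.132,0],[[-0.637,-0.135,0.3],-0.132,0],[[-0.637,-0.135,0.3],-0.132,0],[[-0.637,-0.135,0.3],-0.132,0],[[-0.637,-0.135,0.3],-0.132,0],[[-0.637,-0.135,0.3],-0.132,0],[[-0.637,-0.135,0.4],-0.132,0.2],[[-0.637,-0.135,0.484],-0.132,0.2],[[-0.637,-0.135,0.484],-0.132,0.2]]' 10; python3 -c "
from h import *
togrip(.41,.3445,.052,np.pi/2+.04)"
```

```text
time: 3.18
tool_pos: [0.4086, 0.3448, 0.2097]
tool_rot: [-3.14, -0.004, -3.102]
contact_force: [0.3, -0.1, 0.7]
opening: 0.0739
grip_force: 0.0
grip at [0.4079 0.3445 0.0505] shift [-0.0051 -0.0002 -0.0038] turn -0.0001 q6 -1.053 t 3.175 F [ 0.3 -0.1  0.7]
```

```bash
python3 -m jog '[[[0,0,0],0,1],[[0,0,0],0,1],[[0,0,0],0,1],[[0,0,0],0,1],[[0,0,0],0,1],[[0,0,0],0,1],[[0,-0.03,0],0,1],[[0,-0.07,0],0,1],[[0,-0.101,0],0,1],[[0,-0.101,0],0,1],[[0,-0.101,0],0,1]]' 15; python3 - <<'E'
from h import *
togrip(.412,.304,.05)
for c in('top','scene'):
    cams.read_camera(c);pp('speed_grip',c,2);pp('speed_mark',c,2)
E
```

```text
time: 4.55
tool_pos: [0.4115, 0.3039, 0.2112]
tool_rot: [-3.141, -0.0, -3.103]
contact_force: [-1.7, -1.4, 2.8]
opening: 0.0156
grip_force: 15.0
grip at [0.4114 0.3038 0.052 ] shift [-0.0015  0.0004  0.0049] turn 0 q6 -1.123 t 4.55 F [-1.7 -1.4  2.8]
scene speed_grip [0.414  0.3028 0.0499] 0.57
scene speed_mark [0.4188 0.3053 0.0214] 0.94
```

```bash
python3 -m jog '[[[0,0,0],0,0.6],[[0,0,0],0,0.4],[[0,0,0],0,0.4],[[0,0,-0.15],0,0.4],[[0,0,-0.3],0,0.4],[[0,0,-0.3],0,0.4]]'; python3 - <<'E'
from h import *
C=np.array([.615,.2765]);a=np.deg2rad(160)
togrip(*(C+.0645*np.array([np.cos(a),np.sin(a)])),.078,a)
for c in('top','scene'):
    cams.read_camera(c)
    for t in ('speed_grip','speed_mark','pulley_base','pulley_mark','pulley_pointer'):pp(t,c,1)
E
```

```text
time: 5.6
tool_pos: [0.4124, 0.3048, 0.3357]
tool_rot: [3.137, 0.009, -3.103]
contact_force: [-0.1, -0.8, -0.3]
opening: 0.055
grip_force: 0.0
grip at [0.4138 0.3056 0.1765] shift [-0.3483 -0.0325  0.2493] turn -0.3764 q6 -1.123 t 5.6 F [-0.1 -0.8 -0.3]
top speed_mark [0.4112 0.3052 0.0224] 0.85
top pulley_base [ 6.169e-01  2.755e-01 -4.000e-04] 0.73
top pulley_mark [0.5648 0.2412 0.0919] 0.73
top pulley_pointer [0.5397 0.2978 0.0478] 0.63
scene speed_grip [0.4131 0.3027 0.0461] 0.7
scene speed_mark [ 0.5316  0.167  -0.0007] 0.66
scene pulley_base [ 6.129e-01  2.774e-01 -1.000e-04] 0.65
scene pulley_mark [0.5618 0.2452 0.0857] 0.61
scene pulley_pointer [0.541  0.2975 0.0493] 0.89
```

```bash
python3 -m jog '[[[-0.348,-0.032,0],-0.376,0.45],[[-0.348,-0.032,0],-0.376,0.45],[[-0.348,-0.032,0],-0.376,0.45],[[-0.348,-0.032,0],-0.376,0.45],[[-0.348,-0.032,0],-0.376,0.45],[[-0.348,-0.032,0],-0.376,0.45],[[-0.348,-0.032,0],-0.376,0.45],[[-0.348,-0.032,0],-0.376,0.45],[[-0.348,-0.032,0.1],-0.376,0.45],[[-0.348,-0.032,0.1],-0.376,0.45],[[-0.348,-0.032,0.1],-0.376,0.45]]'; python3 - <<'E'
from h import *
C=np.array([.615,.2765]);a=np.deg2rad(160)
togrip(*(C+.0645*np.array([np.cos(a),np.sin(a)])),.078,a)
cams.read_camera('scene');pp('speed_grip','scene',1)
cams.read_camera('top');pp('speed_grip','top',1)
E
```

```text
time: 7.58
tool_pos: [0.5514, 0.297, 0.2921]
tool_rot: [-3.141, 0.001, -1.922]
contact_force: [-0.2, 0.9, -0.4]
opening: 0.0505
grip_force: 0.0
grip at [0.5515 0.2971 0.1329] shift [-0.0058 -0.0054  0.1373] turn -0.0007 q6 -2.419 t 7.575 F [-0.2  0.9 -0.4]
scene speed_grip [0.4111 0.3055 0.0473] 0.59
top speed_grip [0.4095 0.3065 0.0442] 0.67
```

```bash
python3 -m jog '[[[-0.006,-0.005,0.07],0,0.45],[[-0.006,-0.005,0.137],0,0.45],[[-0.006,-0.005,0.137],0,0.45],[[-0.006,-0.005,0.137],0,1],[[-0.006,-0.005,0.137],0,1],[[-0.006,-0.005,0.137],0,1],[[-0.006,-0.005,0.137],0,1],[[-0.006,-0.005,0.137],0,1]]' 15; python3 - <<'E'
from h import *
from scipy.spatial.transform import Rotation as R
C=np.array([.615,.2765])
s=observe();Rm=R.from_euler('xyz',s['tool_rot']).as_matrix();g=s['tool_pos']+Rm[:,2]*.159
v=g[:2]-C;print(g,np.hypot(*v),np.degrees(np.arctan2(v[1],v[0])),s['contact_force'],s['opening'])
for d in np.arange(6,55,6):
    a=-np.radians(d);w=np.array([[np.cos(a),-np.sin(a)],[np.sin(a),np.cos(a)]])@v
    print(d,(Rm.T@np.r_[w-v,0]/.4).round(4),round(d/180,4))
E
```

```text
time: 8.78
tool_pos: [0.5558, 0.2972, 0.2371]
tool_rot: [-3.135, 0.001, -1.922]
contact_force: [9.5, -5.5, -1.5]
opening: 0.0133
grip_force: 14.9
[0.55684132 0.29710169 0.07814645] 0.06169977509528467 160.49420315334544 [ 9.53993895 -5.53363389 -1.45703046] 0.013282917670595211
6 [-0.0161 -0.0007  0.    ] 0.0333
12 [-0.0321 -0.003   0.0001] 0.0667
18 [-0.0477 -0.007   0.0001] 0.1
24 [-0.0629 -0.0126  0.0002] 0.1333
30 [-0.0773 -0.0198  0.0002] 0.1667
36 [-0.091  -0.0285  0.0003] 0.2
42 [-0.1036 -0.0385  0.0004] 0.2333
48 [-0.1152 -0.0498  0.0005] 0.2667
54 [-0.1255 -0.0622  0.0006] 0.3
```

```bash
python3 -m jog '[[[-0.0168,-0.0007,0],0.0333,1],[[-0.0335,-0.003,0],0.0667,1],[[-0.05,-0.0073,0],0.1,1],[[-0.0657,-0.0132,0],0.1333,1],[[-0.081,-0.0207,0],0.1667,1],[[-0.095,-0.0298,0],0.2,1],[[-0.108,-0.040,0],0.2333,1],[[-0.1195,-0.051,0],0.264,1],[[-0.1195,-0.051,0],0.264,1],[[-0.1195,-0.051,0],0.264,1]]'; python3 - <<'E'
from h import *
togrip(.615,.2765,.078)
cams.read_camera('scene');pp('pulley_mark','scene',2);pp('pulley_pointer','scene',1)
cams.read_camera('top');pp('pulley_mark','top',2);pp('pulley_pointer','top',1)
E
```

```text
time: 10.02
tool_pos: [0.5904, 0.3342, 0.2371]
tool_rot: [-3.138, 0.0, -2.752]
contact_force: [1.3, -10.2, 3.1]
opening: 0.0127
grip_force: 14.8
grip at [0.5906 0.3336 0.0779] shift [-0.0022 -0.1553  0.0002] turn 0 q6 -1.555 t 10.025 F [  1.3 -10.2   3.1]
scene pulley_pointer [0.5406 0.2969 0.048 ] 0.64
top pulley_mark [0.5567 0.2911 0.0914] 0.7
top pulley_pointer [0.5379 0.2995 0.0496] 0.6
```

```bash
python3 -m jog '[[[0,0,0],0,0.6],[[0,0,0],0,0.45],[[0,0,0],0,0.45],[[0,0,0],0,0.45],[[0,0,-0.1],0,0.45],[[0,0,-0.25],0,0.45],[[0.3,0.2,-0.25],0,0.45],[[0.3,0.2,-0.25],0,0.45],[[0.3,0.2,-0.25],0,0.45]]'; python3 - <<'E'
from h import *
for i in range(2):
  for c in('scene','top'):
    cams.read_camera(c);pp('pulley_mark',c,1);pp('pulley_pointer',c,1);pp('pulley_base',c,1);pp('jaw_grip',c,1);pp('vise',c,1);pp('speed_grip',c,1)
a=ortho('top',.09,.5,.7,.19,.36,3000);b=ortho('scene',.09,.5,.7,.19,.36,3000);cv2.imwrite('pics/p1.png',cv2.resize(np.hstack([a,b]),None,fx=.75,fy=.75))
togrip(.563,.034,.078,-.11)
E
```

```text
time: 11.45
tool_pos: [0.4447, 0.3653, 0.3367]
tool_rot: [3.141, -0.001, -2.748]
contact_force: [0.5, 0.1, -0.2]
opening: 0.0507
grip_force: 0.0
scene pulley_mark [0.5548 0.2914 0.0902] 0.81
scene pulley_pointer [0.5653 0.0318 0.0787] 0.75
scene pulley_base [ 0.6139  0.2774 -0.0015] 0.61
scene jaw_grip [0.5524 0.2915 0.0893] 0.28
scene vise [ 0.611   0.0271 -0.0041] 0.94
scene speed_grip [ 0.4579 -0.3385 -0.0035] 0.6
top pulley_mark [0.5575 0.292  0.0935] 0.72
top pulley_pointer [0.5392 0.2968 0.0441] 0.85
top pulley_base [0.6166 0.2762 0.0011] 0.82
top jaw_grip [0.5623 0.0343 0.0769] 0.92
top vise [ 0.6088  0.0297 -0.0024] 0.9
top speed_grip [0.4109 0.306  0.0416] 0.52
scene pulley_mark [0.5513 0.2903 0.0853] 0.97
scene pulley_pointer [0.5409 0.2956 0.0489] 0.73
scene pulley_base [6.113e-01 2.752e-01 4.000e-04] 0.63
scene jaw_grip [0.5638 0.0332 0.0773] 0.96
scene speed_grip [0.4153 0.3048 0.0463] 0.72
top pulley_mark [0.556  0.2905 0.0912] 0.94
top pulley_pointer [0.5398 0.298  0.0499] 0.75
top pulley_base [ 0.6146  0.2768 -0.0008] 0.74
top jaw_grip [0.564  0.0282 0.0791] 0.73
top vise [0.5381 0.2979 0.0466] 0.65
top speed_grip [0.4141 0.3036 0.0227] 0.66
grip at [0.4479 0.3646 0.1771] shift [ 0.0487 -0.8738  0.2478] turn -0.3406 q6 -1.411 t 12.95 F [ 0.8  0.2 -0.8]
```

View pics/p1.png

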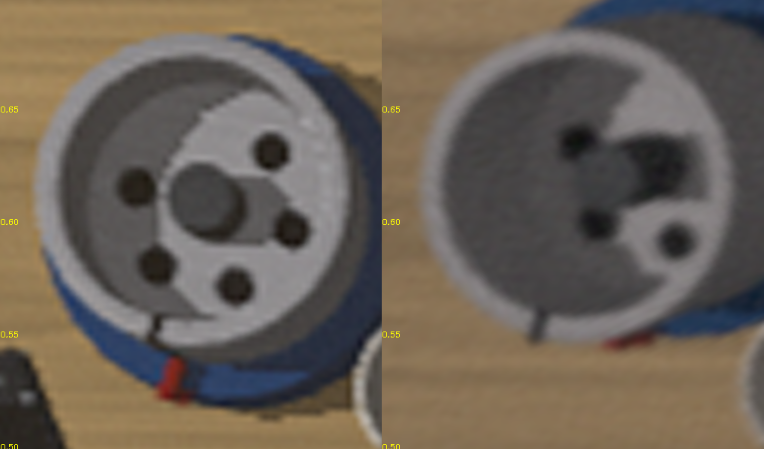

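The top half shows the mark at (155,326) and the rim centre at (192,193), which puts the mark at 164.5°. The pointer at (173,381) lies at about 165°, so they are aligned. Now the jaw.

```bash
python3 -m jog '[[[0.049,-0.874,0],0.659,0.45],[[0.049,-0.874,0],0.659,0.45],[[0.049,-0.874,0],0.659,0.45],[[0.049,-0.874,0],0.659,0.45],[[0.049,-0.874,0],0.659,0.45],[[0.049,-0.874,0],0.659,0.45],[[0.049,-0.874,0],0.659,0.45],[[0.049,-0.874,0],0.659,0.45],[[0.049,-0.874,0],0.659,0.45],[[0.049,-0.874,0],0.659,0.45],[[0.049,-0.874,0],0.659,0.45],[[0.049,-0.874,0.1],0.659,0.45]]'; python3 - <<'E'
from h import *
togrip(.5635,.033,.078,-.11)
E
```

```text
time: 14.45
tool_pos: [0.564, 0.0338, 0.2986]
tool_rot: [3.134, -0.0, 1.46]
contact_force: [0.2, 0.4, -0.4]
opening: 0.0507
grip_force: 0.0
grip at [0.5652 0.0338 0.1394] shift [-0.0024 -0.0052  0.1535] turn -0.0003 q6 0.035 t 14.45 F [ 0.2  0.4 -0.4]
```

```bash
python3 -m jog '[[[-0.002,-0.004,0.08],0,0.45],[[-0.002,-0.004,0.15],0,0.45],[[-0.002,-0.004,0.15],0,0.45],[[-0.002,-0.004,0.15],0,1],[[-0.002,-0.004,0.15],0,1],[[-0.002,-0.004,0.15],0,1],[[-0.002,-0.004,0.15],0,1],[[-0.002,-0.004,0.15],0,1]]' 30; python3 - <<'E'
from h import *
togrip(.5635,.033,.078,-.11)
E
```

```text
time: 15.45
tool_pos: [0.5615, 0.0332, 0.2368]
tool_rot: [3.14, -0.0, 1.462]
contact_force: [1.4, -0.5, 1.5]
opening: 0.0138
grip_force: 30.0
grip at [0.5617 0.0333 0.0776] shift [-0.0001  0.0045 -0.0011] turn 0.0003 q6 0.032 t 15.45 F [ 1.4 -0.5  1.5]
```

```bash
python3 -m jog '[[[0,-0.03,0],0,1],[[0,-0.06,0],0,1],[[0,-0.09,0],0,1],[[0,-0.11,0],0,1],[[0,-0.118,0],0,1],[[0,-0.118,0],0,1]]'; python3 - <<'E'
from h import *
togrip(.5635,.033,.078,-.11)
E
```

```text
time: 16.2
tool_pos: [0.5176, 0.0381, 0.2368]
tool_rot: [3.129, -0.001, 1.462]
contact_force: [24.2, 1.4, -13.0]
opening: 0.0142
grip_force: 30.0
grip at [0.5196 0.0381 0.0776] shift [-0.0006  0.1105  0.0004] turn 0.0003 q6 0.034 t 16.2 F [ 24.2   1.4 -13. ]
```

At the stop, with 24 N pushing back and 44 mm travelled. Releasing.

```bash
python3 -m jog '[[[0,-0.11,0],0,0.7],[[0,-0.11,0],0,0.45],[[0,-0.11,0],0,0.45],[[0,-0.11,-0.12],0,0.35],[[0,-0.11,-0.25],0,0.35],[[0,-0.11,-0.25],0,0.35],[[0,-0.11,-0.25],0,0.35]]' ; python3 - <<'E'
from h import *
for c in('scene','top'):
    cams.read_camera(c);pp('jaw_grip',c,1);pp('vise_block',c,3);pp('vise',c,1)
togrip(.6345,.032,.07,-.115)
E
```

```text
time: 17.08
tool_pos: [0.4694, 0.0432, 0.3353]
tool_rot: [-3.139, 0.0, 1.462]
contact_force: [-0.7, 0.3, -1.0]
opening: 0.0599
grip_force: 0.0
scene jaw_grip [0.5195 0.0369 0.0805] 0.83
scene vise_block [0.633  0.0293 0.02  ] 0.64
scene vise [ 0.6137  0.0295 -0.0017] 0.66
top jaw_grip [ 0.6177  0.2758 -0.0038] 0.18
top vise_block [ 0.5287  0.1595 -0.0006] 0.72
top vise_block [0.6328 0.0324 0.0246] 0.65
grip at [0.4703 0.0432 0.1766] shift [0.0168 0.4113 0.2659] turn 0.002 q6 0.038 t 17.475 F [-1.1 -0.  -0.6]
```

```bash
python3 -m jog '[[[0.017,0.409,0],0,0.35],[[0.017,0.409,0],0,0.35],[[0.017,0.409,0],0,0.35],[[0.017,0.409,0.1],0,0.35],[[0.017,0.409,0.2],0,0.35],[[0.017,0.409,0.2],0,0.35]]' ; python3 - <<'E'
from h import *
togrip(.6335,.0315,.07,-.115)
for c in('scene','top'):
    cams.read_camera(c);pp('jaw_grip',c,1);pp('vise_block',c,2)
E
```

```text
time: 18.23
tool_pos: [0.6329, 0.0322, 0.2527]
tool_rot: [-3.134, 0.0, 1.462]
contact_force: [0.5, 0.0, -0.1]
opening: 0.0597
grip_force: 0.0
grip at [0.6316 0.0323 0.0936] shift [-0.0015  0.0053  0.0588] turn 0.002 q6 0.039 t 18.225 F [ 0.5  0.  -0.1]
scene jaw_grip [0.5221 0.0378 0.0744] 0.71
scene vise_block [0.6307 0.03   0.0198] 0.72
```

```bash
python3 -m jog '[[[0,0.003,0.03],0,0.35],[[0,0.003,0.059],0,0.35],[[0,0.003,0.059],0,0.35],[[0,0.003,0.059],0,1],[[0,0.003,0.059],0,1],[[0,0.003,0.059],0,1],[[0,0.003,0.059],0,1],[[0,0.003,0.02],0,1],[[0,0.003,-0.05],0,1],[[0,0.003,-0.2],0,1],[[0,0.003,-0.2],0,1],[[0,0.003,-0.2],0,1]]' 35; python3 - <<'E'
from h import *
a=.096;T=np.array([.456,-.338]);ux=np.array([np.cos(a),np.sin(a)])
togrip(*(T+.073*ux),.053,a)
for c in('scene','top'):
    cams.read_camera(c);pp('vise_block',c,2);pp('block_b',c,4)
E
```

```text
time: 20.02
tool_pos: [0.6349, 0.0321, 0.3366]
tool_rot: [3.141, -0.0, 1.462]
contact_force: [-0.6, 0.1, -1.7]
opening: 0.0299
grip_force: 35.0
grip at [0.6349 0.0321 0.1774] shift [-0.9312 -0.1657  0.3109] turn -0.0652 q6 0.039 t 20.025 F [-0.6  0.1 -1.7]
scene vise_block [0.6319 0.0313 0.1212] 0.6
scene block_b [4.053e-01 7.290e-02 3.000e-04] 0.91
scene block_b [ 0.429  -0.0511  0.0041] 0.7
top block_b [ 0.432  -0.0601 -0.0018] 0.65
```

```bash
python3 -m jog '[[[-0.15,-0.02,0.03],0,1],[[-0.3,-0.05,0.06],0,1],[[-0.45,-0.08,0.06],-0.02,1],[[-0.6,-0.1,0.06],-0.04,1],[[-0.75,-0.13,0.06],-0.065,1],[[-0.931,-0.166,0.06],-0.065,1],[[-0.931,-0.166,0.06],-0.065,1],[[-0.931,-0.166,0.06],-0.065,1],[[-0.931,-0.166,0.06],-0.065,1]]' ; python3 - <<'E'
from h import *
a=.096;T=np.array([.456,-.338]);ux=np.array([np.cos(a),np.sin(a)])
togrip(*(T+.073*ux),.053,a)
for c in('scene','top'):
    cams.read_camera(c);pp('vise_block',c,2)
E
```

```text
time: 21.45
tool_pos: [0.5293, -0.3294, 0.3121]
tool_rot: [-3.141, -0.001, 1.668]
contact_force: [0.1, -0.4, -1.0]
opening: 0.0298
grip_force: 35.0
grip at [ 0.5293 -0.3293  0.1529] shift [-0.0045 -0.0019  0.2496] turn 0.0003 q6 -0.777 t 21.45 F [ 0.1 -0.4 -1. ]
scene vise_block [ 0.5307 -0.3319  0.1012] 0.84
top vise_block [ 0.5294 -0.3284  0.1035] 0.75
top vise_block [6.149e-01 2.749e-01 1.000e-04] 0.44
```

```bash
python3 -m jog '[[[-0.004,0,0.1],0,1],[[-0.004,0,0.2],0,1],[[-0.004,0,0.23],0,1],[[-0.004,0,0.24],0,1],[[-0.004,0,0.245],0,1],[[-0.004,0,0.245],0,1]]' ; python3 - <<'E'
from h import *
togrip(.53,-.33,.053)
E
```

```text
time: 22.4
tool_pos: [0.5294, -0.3325, 0.2169]
tool_rot: [3.14, 0.002, 1.667]
contact_force: [-2.6, 3.0, 5.8]
opening: 0.0298
grip_force: 35.0
grip at [ 0.5297 -0.3327  0.0577] shift [0.0068 0.0013 0.0118] turn 0 q6 -0.779 t 22.4 F [-2.6  3.   5.8]
```

```bash
python3 -m jog '[[[0,0,0],0,0.7],[[0,0,0],0,0.45],[[0,0,0],0,0.45],[[0,0,0],0,0.45],[[0,0,-0.1],0,0.45],[[0,0,-0.25],0,0.45],[[0,0,-0.3],0,0.45],[[0,0,-0.3],0,0.45]]' ; python3 - <<'E'
from h import *
for c in('scene','top'):
    cams.read_camera(c);pp('vise_block',c,3);pp('jaw_grip',c,1);pp('block_b',c,4)
togrip(.5195,.037,.15,-.11)
E
```

```text
time: 23.4
tool_pos: [0.5291, -0.3327, 0.3362]
tool_rot: [3.139, 0.003, 1.666]
contact_force: [-0.6, -0.7, -0.4]
opening: 0.0506
grip_force: 0.0
scene vise_block [ 0.5285 -0.3357  0.007 ] 0.75
scene jaw_grip [0.5199 0.0372 0.0786] 0.84
scene block_b [ 0.4068  0.0779 -0.0038] 0.79
scene block_b [ 0.3907 -0.0564  0.0042] 0.77
top vise_block [ 0.5295 -0.3319  0.0103] 0.84
top jaw_grip [0.5171 0.0372 0.0816] 0.94
top block_b [ 0.4065  0.0722 -0.0011] 0.81
grip at [ 0.5286 -0.3323  0.1741] shift [0.9212 0.0654 0.0613] turn 0.0654 q6 -0.779 t 23.8 F [ 0.2  1.3 -0.5]
```

```bash
python3 -m jog '[[[0.92,0.065,0],0.065,0.45],[[0.92,0.065,0],0.065,0.45],[[0.92,0.065,0],0.065,0.45],[[0.92,0.065,0],0.065,0.45],[[0.92,0.065,0],0.065,0.45],[[0.92,0.065,0],0.065,0.45],[[0.92,0.065,0],0.065,0.45],[[0.92,0.065,0],0.065,0.45],[[0.92,0.065,0.1],0.065,0.45],[[0.92,0.065,0.1],0.065,0.45]]' ; python3 - <<'E'
from h import *
togrip(.519,.037,.078,-.11)
E
```

```text
time: 25.05
tool_pos: [0.519, 0.0348, 0.2921]
tool_rot: [-3.136, 0.0, 1.46]
contact_force: [0.8, -0.1, 1.3]
opening: 0.0505
grip_force: 0.0
grip at [0.518  0.0348 0.1329] shift [0.0057 0.0027 0.1373] turn -0.0003 q6 0.031 t 25.05 F [ 0.8 -0.1  1.3]
```

```bash
python3 -m jog '[[[0.005,0.001,0.07],0,0.45],[[0.005,0.001,0.137],0,0.45],[[0.005,0.001,0.137],0,0.45],[[0.005,0.001,0.137],0,1],[[0.005,0.001,0.137],0,1],[[0.005,0.001,0.137],0,1],[[0.005,0.001,0.137],0,1]]' 30 && python3 -m jog '[[[0,0.03,0],0,1],[[0,0.06,0],0,1],[[0,0.09,0],0,1],[[0,0.12,0],0,1],[[0,0.15,0],0,1],[[0,0.156,0],0,1],[[0,0.16,0],0,1],[[0,0.163,0],0,1],[[0,0.163,0],0,1]]'; python3 - <<'E'
from h import *
togrip(.519,.037,.078,-.11)
E
```

```text
time: 25.92
tool_pos: [0.5203, 0.0382, 0.24]
tool_rot: [3.141, -0.0, 1.462]
contact_force: [-5.7, 1.3, 3.3]
opening: 0.0149
grip_force: 3.6
time: 27.05
tool_pos: [0.5847, 0.0309, 0.2399]
tool_rot: [-3.14, 0.0, 1.462]
contact_force: [-7.0, -1.4, 8.2]
opening: 0.0136
grip_force: 30.0
grip at [0.5844 0.0309 0.0807] shift [-0.0026 -0.1642  0.0071] turn 0.0004 q6 0.031 t 27.05 F [-7.  -1.4  8.2]
```

```bash
python3 -m jog '[[[0,0.003,0],0,1],[[0,0.005,0],0,1],[[0,0.005,0],0,1]]'; python3 -c "
from h import *
togrip(.519,.037,.078,-.11)"
```

```text
time: 27.42
tool_pos: [0.5854, 0.0309, 0.2399]
tool_rot: [-3.136, 0.001, 1.462]
contact_force: [-14.8, -1.2, 13.0]
opening: 0.0131
grip_force: 30.0
grip at [0.5845 0.0309 0.0807] shift [-0.0026 -0.1643  0.0077] turn 0.0005 q6 0.031 t 27.425 F [-14.8  -1.2  13. ]
```

```bash
python3 -m jog '[[[0,-0.001,0],0,0.7],[[0,-0.001,0],0,0.4],[[0,-0.001,0],0,0.4],[[0,-0.001,0],0,0.4],[[0,-0.001,-0.1],0,0.4],[[0,-0.001,-0.25],0,0.4],[[0,-0.001,-0.25],0,0.4],[[0.3,0.1,-0.25],0,0.4],[[0.3,0.1,-0.25],0,0.4],[[0.3,0.1,-0.25],0,0.4]]'; python3 - <<'E'
from h import *
for c in('scene','top'):
    cams.read_camera(c);pp('jaw_grip',c,1);pp('block_b',c,4)
a=ortho('top',.066,.3,.72,-.14,.20,1200);b=ortho('scene',.066,.3,.72,-.14,.20,1200);cv2.imwrite('pics/b1.png',np.hstack([a,b])[:, :800]);print(a.shape)
E
```

```text
time: 28.68
tool_pos: [0.6404, 0.1497, 0.3378]
tool_rot: [-3.141, -0.001, 1.467]
contact_force: [0.5, -0.5, -0.3]
opening: 0.0549
grip_force: 0.0
scene jaw_grip [0.5836 0.0318 0.0774] 0.8
scene block_b [ 0.3924 -0.0577 -0.0021] 0.78
scene block_b [ 0.4057  0.0763 -0.0008] 0.58
top jaw_grip [0.5863 0.0281 0.0779] 0.82
top block_b [ 0.3893 -0.0573 -0.0024] 0.79
(504, 408, 3)
```

View pics/b1.png

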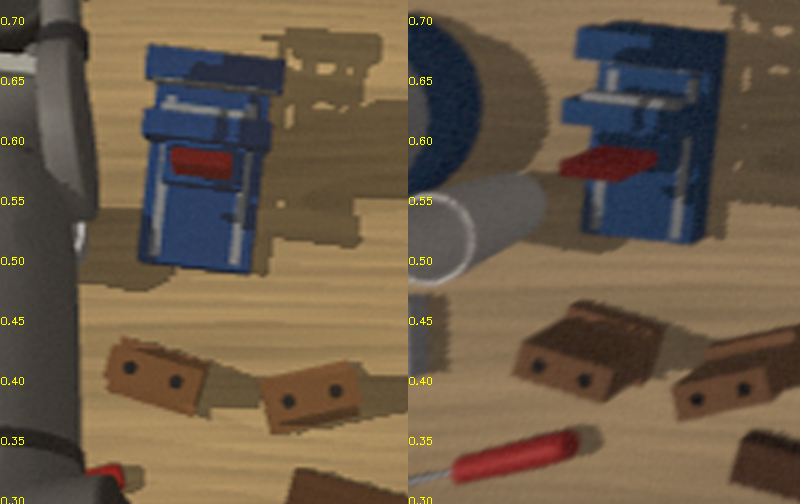

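The jaw is shut: its grip is at x ≈ .585 after 65 mm of travel. Both loose blocks have shifted but are still standing. B's holes at (130,368)/(176,382) give (.4075, .0725) and yaw −0.30. C's holes at (288,401)/(335,391) give (.390, −.060) and yaw +0.20.

```bash
python3 -c "
from h import *
togrip(.4075,.0725,.05,-.30)"
```

```text
grip at [0.6398 0.1447 0.1806] shift [-0.2434 -0.5575  0.3263] turn 0.0604 q6 0.216 t 29.075 F [-0.1 -0.6 -0.1]
```

```bash
python3 -m jog '[[[-0.243,-0.557,0],0.06,0.4],[[-0.243,-0.557,0],0.06,0.4],[[-0.243,-0.557,0],0.06,0.4],[[-0.243,-0.557,0],0.06,0.4],[[-0.243,-0.557,0],0.06,0.4],[[-0.243,-0.557,0],0.06,0.4],[[-0.243,-0.557,0.1],0.06,0.4],[[-0.243,-0.557,0.1],0.06,0.4],[[-0.243,-0.557,0.1],0.06,0.4]]'; python3 - <<'E'
from h import *
for c in('scene','top'):
    cams.read_camera(c);pp('block_b',c,3)
togrip(.4075,.0725,.05,-.30)
E
```

```text
time: 30.2
tool_pos: [0.4089, 0.0735, 0.3002]
tool_rot: [3.141, -0.0, 1.274]
contact_force: [0.3, -0.9, 0.5]
opening: 0.0552
grip_force: 0.0
scene block_b [4.053e-01 7.710e-02 2.000e-04] 0.74
scene block_b [ 0.3925 -0.0563  0.0014] 0.6
top block_b [ 0.3906 -0.0598 -0.0055] 0.72
grip at [0.4086 0.0735 0.1412] shift [-0.0033 -0.0024  0.228 ] turn 0.0009 q6 0.29 t 30.4 F [ 0.1  0.3 -0.5]
```

```bash
python3 -m jog '[[[0.001,-0.002,0.1],0,0.4],[[0.001,-0.002,0.2],0,0.4],[[0.001,-0.002,0.228],0,0.4],[[0.001,-0.002,0.228],0,0.4],[[0.001,-0.002,0.228],0,1],[[0.001,-0.002,0.228],0,1],[[0.001,-0.002,0.228],0,1],[[0.001,-0.002,0.228],0,1],[[0.001,-0.002,0.228],0,1],[[0.001,-0.002,0.15],0,1],[[0.001,-0.002,0],0,1],[[0.001,-0.002,0],0,1]]' 35; python3 - <<'E'
from h import *
a=.096;T=np.array([.456,-.338]);ux=np.array([np.cos(a),np.sin(a)])
togrip(*(T),.057,a)
for c in('scene','top'):
    cams.read_camera(c);pp('block_b',c,3)
E
```

```text
time: 31.9
tool_pos: [0.4082, 0.0741, 0.3029]
tool_rot: [3.134, -0.003, 1.274]
contact_force: [0.8, -0.8, -1.7]
opening: 0.03
grip_force: 35.0
grip at [0.4095 0.0741 0.1437] shift [-0.9517  0.411   0.2177] turn -0.1251 q6 0.291 t 31.9 F [ 0.8 -0.8 -1.7]
scene block_b [0.4088 0.0765 0.0917] 0.84
scene block_b [ 0.3912 -0.0562  0.0022] 0.63
```

```bash
python3 -m jog '[[[-0.15,0.065,-0.03],0,1],[[-0.3,0.13,-0.03],-0.03,1],[[-0.45,0.2,-0.03],-0.06,1],[[-0.6,0.26,-0.03],-0.09,1],[[-0.75,0.325,-0.03],-0.125,1],[[-0.9,0.39,-0.03],-0.125,1],[[-0.952,0.411,-0.02],-0.125,1],[[-0.952,0.411,-0.02],-0.125,1],[[-0.952,0.411,-0.02],-0.125,1]]'; python3 - <<'E'
from h import *
for c in('scene','top'):
    cams.read_camera(c);pp('block_b',c,3)
a=.096;T=np.array([.456,-.338]);togrip(*(T),.057,a)
E
```

```text
time: 33.22
tool_pos: [0.4525, -0.3375, 0.3057]
tool_rot: [-3.139, -0.003, 1.666]
contact_force: [0.6, -0.0, -1.2]
opening: 0.0296
grip_force: 35.0
scene block_b [ 0.4515 -0.3372  0.0954] 0.82
scene block_b [ 0.392  -0.0572  0.0029] 0.72
top block_b [ 0.4536 -0.3396  0.0962] 0.58
top block_b [ 0.3906 -0.0617 -0.0025] 0.52
grip at [ 0.453  -0.337   0.1482] shift [-0.0034  0.0072  0.2281] turn 0.0003 q6 -0.872 t 33.425 F [-0.8  0.6 -1.4]
```

```bash
python3 -m jog '[[[0,0.002,0.1],0,1],[[0,0.002,0.19],0,1],[[0,0.002,0.215],0,1],[[0,0.002,0.226],0,1],[[0,0.002,0.226],0,1]]'; python3 -c "
from h import *
togrip(.456,-.338,.057)"
```

```text
time: 34.05
tool_pos: [0.454, -0.3383, 0.2181]
tool_rot: [3.14, 0.001, 1.667]
contact_force: [0.1, -0.8, -1.9]
opening: 0.0297
grip_force: 35.0
grip at [ 0.4543 -0.3384  0.0589] shift [0.0007 0.0044 0.0049] turn 0 q6 -0.871 t 34.05 F [ 0.1 -0.8 -1.9]
```

```bash
python3 -m jog '[[[0,0,0.004],0,1],[[0,0,0.008],0,1],[[0,0,0.008],0,1]]'; python3 -c "
from h import *
togrip(.3905,-.0598,.05,.2)"
```

```text
time: 34.42
tool_pos: [0.4538, -0.3384, 0.215]
tool_rot: [3.14, 0.001, 1.666]
contact_force: [-0.3, -0.3, 4.7]
opening: 0.0297
grip_force: 35.0
grip at [ 0.454  -0.3385  0.0558] shift [ 0.7088 -0.0918  0.0136] turn -0.0333 q6 -0.871 t 34.425 F [-0.3 -0.3  4.7]
```

```bash
python3 -m jog '[[[0,0,0],0,0.7],[[0,0,0],0,0.47],[[0,0,0],0,0.47],[[0,0,0],0,0.47],[[0,0,-0.1],0,0.47],[[0,0,-0.23],0,0.47],[[0,0,-0.23],0,0.4],[[0.35,-0.045,-0.23],-0.02,0.4],[[0.709,-0.092,-0.23],-0.033,0.4],[[0.709,-0.092,-0.23],-0.033,0.4],[[0.709,-0.092,-0.23],-0.033,0.4],[[0.709,-0.092,-0.23],-0.033,0.4]]'; python3 - <<'E'
from h import *
for c in('scene','top'):
    cams.read_camera(c);pp('block_b',c,4)
togrip(.3905,-.0598,.05,.2)
E
```

```text
time: 35.92
tool_pos: [0.3885, -0.057, 0.3052]
tool_rot: [-3.14, -0.001, 1.771]
contact_force: [0.4, -0.1, 0.8]
opening: 0.0552
grip_force: 0.0
scene block_b [ 0.4518 -0.3353  0.0031] 0.76
scene block_b [ 0.3931 -0.0574 -0.0028] 0.58
top block_b [ 0.4523 -0.3391  0.0054] 0.58
grip at [ 0.39   -0.0591  0.1464] shift [-0.002  0.001  0.241] turn 0.0003 q6 -0.546 t 36.125 F [ 0.3 -0.2  0.1]
```

```bash
python3 -m jog '[[[0,0.001,0.1],0,0.4],[[0,0.001,0.2],0,0.4],[[0,0.001,0.241],0,0.4],[[0,0.001,0.241],0,0.4],[[0,0.001,0.241],0,1],[[0,0.001,0.241],0,1],[[0,0.001,0.241],0,1],[[0,0.001,0.241],0,1],[[0,0.001,0.241],0,1],[[0,0.001,0.15],0,1],[[0,0.001,0],0,1],[[0,0.001,0],0,1]]' 35; python3 - <<'E'
from h import *
a=.096;T=np.array([.455,-.338]);ux=np.array([np.cos(a),np.sin(a)])
togrip(*(T-.074*ux),.057,a)
for c in('scene','top'):
    cams.read_camera(c);pp('block_b',c,3)
E
```

```text
time: 37.62
tool_pos: [0.3913, -0.0594, 0.3093]
tool_rot: [3.134, 0.004, 1.77]
contact_force: [0.2, -0.7, -1.7]
opening: 0.0301
grip_force: 34.9
grip at [ 0.3925 -0.0599  0.1501] shift [-0.6924 -0.1703  0.2345] turn 0.0329 q6 -0.545 t 37.625 F [ 0.2 -0.7 -1.7]
scene block_b [ 0.4523 -0.338   0.0061] 0.74
top block_b [ 0.455  -0.3385  0.0047] 0.66
```

```bash
python3 -m jog '[[[-0.15,-0.035,-0.02],0,1],[[-0.3,-0.07,-0.02],0.01,1],[[-0.45,-0.11,-0.02],0.02,1],[[-0.6,-0.145,-0.02],0.033,1],[[-0.692,-0.168,-0.02],0.033,1],[[-0.692,-0.168,-0.02],0.033,1],[[-0.692,-0.168,-0.02],0.033,1],[[-0.692,-0.168,-0.02],0.033,1]]'; python3 - <<'E'
from h import *
for c in('scene','top'):
    cams.read_camera(c);pp('block_b',c,3)
a=.096;T=np.array([.455,-.338]);ux=np.array([np.cos(a),np.sin(a)])
togrip(*(T-.074*ux),.057,a)
E
```

```text
time: 38.83
tool_pos: [0.3794, -0.3427, 0.3133]
tool_rot: [-3.141, -0.002, 1.667]
contact_force: [0.6, 1.4, -1.2]
opening: 0.0296
grip_force: 34.9
scene block_b [ 0.3778 -0.34    0.1064] 0.86
scene block_b [ 0.4519 -0.3385  0.0054] 0.78
scene block_b [0.5853 0.0303 0.0794] 0.18
top block_b [ 0.4543 -0.3397  0.0031] 0.74
top block_b [ 0.3797 -0.3445  0.1009] 0.7
grip at [ 0.3795 -0.3432  0.1548] shift [-0.0051  0.004   0.2445] turn 0.0002 q6 -0.982 t 39.025 F [-0.5 -0.  -1.1]
```

```bash
python3 -m jog '[[[-0.002,0.003,0.1],0,1],[[-0.002,0.003,0.2],0,1],[[-0.002,0.003,0.23],0,1],[[-0.002,0.003,0.242],0,1],[[-0.002,0.003,0.247],0,1],[[-0.002,0.003,0.247],0,1]]'; python3 -c "
from h import *
togrip(.3805,-.345,.057)"
```

```text
time: 39.78
tool_pos: [0.3808, -0.3449, 0.2162]
tool_rot: [3.14, 0.002, 1.666]
contact_force: [0.7, -0.3, -0.4]
opening: 0.0297
grip_force: 34.9
grip at [ 0.3811 -0.3451  0.057 ] shift [ 0.0004 -0.0014 -0.0001] turn 0 q6 -0.981 t 39.775 F [ 0.7 -0.3 -0.4]
```

```bash
python3 -m jog '[[[0,0,0.004],0,1],[[0,0,0.005],0,1],[[0,0,0.005],0,0.7],[[0,0,0.005],0,0.47],[[0,0,0.005],0,0.47],[[0,0,0.005],0,0.47],[[0,0,-0.1],0,0.47],[[0,0,-0.25],0,0.47],[[0.2,0,-0.4],0,0.2],[[0.5,-0.2,-0.5],0,0],[[0.7,-0.3,-0.5],0,0],[[0.7,-0.3,-0.5],0,0]]'; python3 - <<'E'
from h import *
for i in 'ab':
  for c in('scene','top'):
    im=cams.read_camera(c);cv2.imwrite(f'pics/end_{c}.png',im[:,:,::-1])
    for t in('block_b','vise_block','jaw_grip','pulley_mark','speed_grip'):pp(t,c,4)
im=cv2.imread('pics/end_scene.png');cv2.imwrite('pics/end1.png',cv2.resize(im[60:400,100:500],None,fx=1.7,fy=1.7))
im=cv2.imread('pics/end_top.png');cv2.imwrite('pics/end2.png',cv2.resize(im[100:300,150:550],None,fx=2,fy=2))
E
```

```text
time: 41.28
tool_pos: [0.2757, -0.1415, 0.3994]
tool_rot: [3.141, -0.0, 1.666]
contact_force: [0.6, 1.7, 0.7]
opening: 0.0836
grip_force: 0.0
scene block_b [ 0.3788 -0.3417  0.0081] 0.86
scene block_b [ 0.4521 -0.3365  0.0065] 0.56
scene vise_block [ 0.5306 -0.3345  0.0053] 0.88
scene jaw_grip [0.5868 0.0328 0.0834] 0.9
scene pulley_mark [0.5497 0.2892 0.0868] 0.61
scene pulley_mark [ 0.4568 -0.339  -0.0041] 0.56
scene speed_grip [0.4127 0.3026 0.0464] 0.68
top block_b [ 0.4554 -0.3391  0.0036] 0.89
top vise_block [ 0.5296 -0.3327  0.0087] 0.58
top vise_block [0.4101 0.3055 0.0457] 0.39
top jaw_grip [0.5842 0.0304 0.074 ] 0.7
top pulley_mark [ 0.456  -0.3398 -0.0036] 0.72
top pulley_mark [0.5562 0.2934 0.0923] 0.71
top speed_grip [0.4081 0.3074 0.0453] 0.65
scene block_b [ 0.3803 -0.3419  0.0108] 0.98
scene block_b [ 0.4518 -0.3336  0.0064] 0.56
scene vise_block [ 0.5292 -0.3315  0.0058] 0.82
scene jaw_grip [0.5875 0.0328 0.0784] 0.67
scene pulley_mark [0.5529 0.292  0.0885] 0.82
scene pulley_mark [ 0.529  -0.334   0.0039] 0.56
scene speed_grip [0.4134 0.306  0.0482] 0.69
top block_b [ 0.453  -0.3369  0.004 ] 0.69
top block_b [ 0.3807 -0.347   0.0038] 0.63
top block_b [ 0.6166  0.2765 -0.0011] 0.3
top vise_block [ 0.5321 -0.3324  0.0098] 0.95
top jaw_grip [0.5835 0.0276 0.0797] 0.58
top jaw_grip [ 5.271e-01  1.593e-01 -3.000e-04] 0.49
top jaw_grip [ 0.3826 -0.346   0.0056] 0.47
top pulley_mark [0.5581 0.2886 0.0904] 0.63
top pulley_mark [ 0.4119  0.3328 -0.0007] 0.32
top speed_grip [0.4126 0.3058 0.0498] 0.41
```

View pics/end1.png

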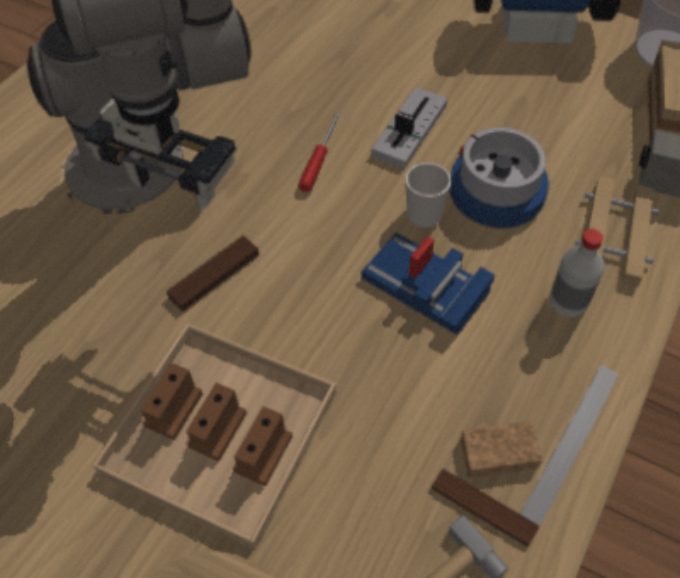

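View pics/end2.png

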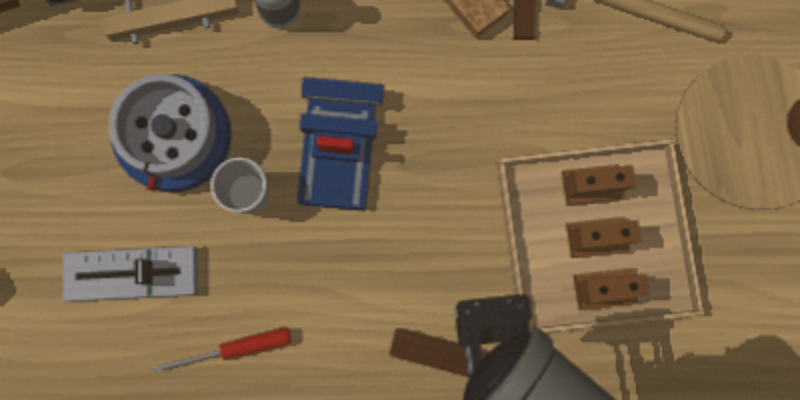

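Both views show the three blocks standing in the tray (scene crop (170,400), (215,420), (262,445)), the vise empty and shut, the jar upright at (427,195), the slider at the green mark and the pulley mark at the pointer.

```bash
python3 -c "
from cell import robot
print(robot.hand_in())"
```

```text
the job is handed in; nothing more can be done
None
```

The job is handed in, and the last pictures show the whole task done: slider at idle, pulley mark at the pointer, vise empty and shut, all three heel blocks standing in the tray, jar upright. The one risk is that I mistyped a move while releasing the jaw, which dragged the gripper about 44 mm past the stop and probably nudged one loose block; I did not see the peak force, so it may have passed a limit.

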